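# Dump the stoppers from the drop-bottom hopper into the tray

### The arm

A 6-joint arm with a two-finger parallel gripper is mounted at the origin on a cart in front of the work surface, level with it; the furniture and walls round the work are solid. World frame = base frame: x ahead of the robot, y to its left, z up, the work surface at z = 0. Lengths are in m, angles in degrees, forces in N, time in s.
With the tool pointing down it reaches from about 0.35 to 0.8 m from the base axis. Payload 7.3 kg.
Tool frame: the origin (TCP) lies at the very end of the fingers, on their centre line; the grasp point (between the pads) lies 19 mm behind it (robot.hold_point_z is the x of the grasp point in the tool frame, in m); x points along the fingers, y is the direction in which the jaws open and shut, and the axes are right-handed (so a half turn about x gives the same grasp; the last joint's range is limited). The gripper opens to 85 mm and grips with 20 to 120 N. Pads are 22 mm wide; open, the fingers measure 114 mm over their backs; the gripper's body (76 mm by 85 mm) begins 54 mm behind the grasp point. The pads swing forward as they close: fully open they stand 13 mm farther back than shut.
Start: joints at [59.244, 19.595, 87.324, -0, 73.075, -8.365], TCP at [0.2, 0.485, 0.191] pointing down, gripper open.
Joint ranges: [-145.02, 145.02], [-44.19, 115.74], [2.07, 154.8], [-57.11, 237.11], [16.16, 152.29], [-177.93, 177.93]. Speed limits (degrees/s): [147.25, 147.25, 180, 180, 180, 180].

### API

Orientations are given as [roll, pitch, yaw] about the fixed x, y, z axes, in that order (R = Rz(yaw) Ry(pitch) Rx(roll)).
In Python, from rig import robot gives the robot as it stands. The module is installed in compiled form; this text tells all that it offers.
- The arm moves only by the tool step_arm, never from a script. Its argument "steps" is a list of rows, each an object of numbers: "x", "y", "z": the shift along the tool's x, y, z in m; "roll": the turn about the tool's x in degrees. In form: [{"x": .., "y": .., "z": .., "roll": ..}, ...]. A call has 1 to 8 rows; each row is the pose to reach, as a shift and turn from the pose measured when the call began, along the tool's axes at that moment; what a row does not reach only later rows make up. A row lasts 1/10 s, in which the tool goes at most 50 mm and 8.59 degrees, less where a joint would pass 70% of its speed; a pose out of reach is approached as far as the arm can. A call with a gripper value outside its range is refused whole. "fingers" is the gripper command: -1 is fully open, 1 is shut, values between are in proportion, set as the call begins (left out, the last holds). The fingers move at their own pace and stop on an object; "force" is the grip in N (left out, the last holds). Time passes only in rows, so rows that repeat a pose let the fingers close. It gives the time, the measured TCP pose, the force and the opening at its end, in the units of the state.
- robot.get_state(): the state, without advancing time (a new reading comes with each control period).
- robot.read_camera(name): name is "scene" or "top" or "wrist"; returns the picture (400x640x3 uint8, red, green, blue); there is no depth.
- robot.calibration(name): a dict with "fx", "fy", "cx", "cy" (pixels), "position" and "attitude" of the camera in the world; the wrist camera has in their place "hand_eye" (4x4, takes a point from camera to tool coordinates, whose origin is the TCP and whose axes are the tool frame's). Camera axes: x right, y up, looking along -z (the intrinsics and any distortion apply to the point x, -y, -z); pixel columns grow to the right and rows downward; lengths in m; the calibration is good to about 2 mm. A picture is of the moment at which its call begins: read the wrist's pose just before it. calibration takes no time and is no camera call.
- robot.sign_off(): hands the job in, once; it reports no verdict.
The state is a dict: "clock": time; "q": joint angles; "qvel": joint speeds; "joint_torque": joint torques, N m; "tcp_pos": TCP position; "orientation": TCP orientation; "force": force on the tool from outside, world axes, zero at the start; "torque": the same for the moment, N m; "gripper_width": finger opening in m.
Only numpy, scipy, OpenCV 4.12 (cv2) and the standard library are available. Lean on these libraries where they do the work, as an engineer would, in place of code of your own. Each camera call takes 0.05 s, during which the arm holds its last target. There are 200 camera calls.

### The job

Slide the blue tray squarely under the white drop-bottom hopper, back until it is almost against the hopper's foot plate, with its grip fin towards the front. Then draw the red-knobbed bolt to the left, as seen from the front, so that the hinged floor swings open and all four black rubber stoppers fall into the tray; spill none, leave the tray flat on the worktop under the hopper with the floor hanging open, and do not shift the other things on the bench.

Things in the scene. Friction and masses are not known exactly. Their poses are not given: they have to be found in the camera images.
- hopper: White sheet-metal drop-bottom hopper, fixed, on a grey column behind it. Origin on the worktop under the centre of the bin; x points from its front to its back (column), y to the left as seen from the front, z up. Bin outside: x -50 to +54, y -70 to +70 mm; hinged floor 175 mm above the worktop. Under it is bare worktop, open at the front and both sides.
- flare_edge (a point): Middle of the hopper's top front edge, hopper x -101, height 294 mm. The front wall flares out to here from x -48, height 225 mm, over the bolt knob, so the knob and the fin of a tray under the hopper must be reached from the front with the tool tilted (about 30 degrees, pointing to hopper +x and down).
- foot_front (a point): Middle of the front edge of the hopper's dark steel foot plate, on the worktop, hopper x +56 mm. The plate is 12 mm thick and lies behind this edge, x +56 to +112, y -85 to +85 mm; the column (14 x 100 mm) stands on it.
- catch_spot (a point): Point on the worktop fixed to the hopper, at hopper x -22 mm, y 0. With the tray's centre here, tray x along hopper x (fin to the front), its back wall is 3 mm clear of the foot plate and all that falls lands in it; about 20 mm of error sideways or 10 mm to the front is still caught.
- bolt (a joint): Travel of the steel slide bolt (m), along hopper +y. 0 to 0.006 at the start: nose under the floor's tab, floor held up. It stays where it is left (about 3 N to move). Once it is past about 0.032 the floor drops; end stop at 0.046.
- bolt_knob (a point): Centre of the bolt's red knob, a rounded block 26 (x) x 12 (y) x 26 mm (z) on a stem in front of the bin, axes as the hopper's; 182 mm above the worktop, hopper x -102 mm, y -5 mm plus the bolt's travel. Pinch it across its 12 mm (along hopper y), or push it, towards hopper +y. 50 mm beside it are free on both sides over its whole travel.
- floor (a joint): Angle of the hinged aluminium floor (rad): 0 shut and level; grows as it swings down about its back edge under its own weight; stop at 1.45, hanging nearly upright; it then reaches down to 65 mm above the worktop.
- tray: Loose blue open plastic tray, 150 (x) x 170 (y) x 45 mm (z), walls and bottom 4 mm, 0.3 kg, on the worktop to the left or right of the hopper. Origin at the centre of its underside; -x is its front, with the grip fin.
- tray_grip (a point): Grip point on the tray's fin, tray x -100, y 0, height 40 mm. The fin is an upright block 14 mm thick (along tray y), from the front wall (x -75) to x -120 mm, from 10 to 56 mm height; pinch it across its thickness and slide the tray along the worktop.
- stopper_1: Black rubber stopper, a cone frustum 27 x 29 x 26 mm, lying loose in the hopper on its floor, 20 g; origin at the middle of its underside as it lies at the start.
- stopper_2: Black rubber stopper, a cone frustum 27 x 29 x 26 mm, lying loose in the hopper on its floor, 20 g; origin at the middle of its underside as it lies at the start.
- stopper_3: Black rubber stopper, a cone frustum 27 x 29 x 26 mm, lying loose in the hopper on its floor, 20 g; origin at the middle of its underside as it lies at the start.
- stopper_4: Black rubber stopper, a cone frustum 27 x 29 x 26 mm, lying loose in the hopper on its floor, 20 g; origin at the middle of its underside as it lies at the start.
- meter: Grey-white bench pH meter with green keys, 215 x 104 x 62 mm, loose, on the other side of the hopper from the tray; origin at the centre of its underside. Leave alone.
- red_jar: White plastic jar with a red lid, 45 mm wide, 62 mm high, loose; origin at its underside. Leave alone.
- drop_bottle: Small amber dropper bottle with white cap, 40 mm wide, 81 mm high, loose; origin at its underside. Leave alone.
- wash_bottle: White wash bottle with bent spout, 66 x 85 x 225 mm, loose; origin at its underside. Leave alone.

How it is judged:
By the outcome, as a careful person would: the job done as asked, in the order asked, and still so for the second after the job is handed in, with the robot touching nothing.
It also fails if it takes over 58 s, if anything falls off the work surface, if the arm or the gripper's body presses on something with over 40 N, if the wrist force passes 120 N, or if a joint passes its speed limit or range.

## Working session

There is one attempt and no reset: what is moved stays moved. The work goes in short steps, Python scripts to look and compute and a tool call to move; the robot and the scene stay as the last step left them, time stands still between calls to the robot, and variables do not carry over. Pictures are saved under pics/ and viewed, about 8 in all and at most 12, crops included, and the job is handed in when it is done.

Besides the shell and the picture viewer there is one more tool, called after "Request:" in YAML: its name, and indented under it one key for each argument. step_arm: Moves the arm, as the interface text tells. Its arguments: {"type":"object","properties":{"steps":{"type":"array"},"fingers":{"type":"number"},"force":{"type":"number"}},"required":["steps"]}

```bash
mkdir -p pics
python3 - <<'E'
from rig import robot
import cv2
s=robot.get_state();print(s)
print(robot.hold_point_z)
for n in("scene","top","wrist"):
    print(n,robot.calibration(n))
    cv2.imwrite(f"pics/{n}0.png",robot.read_camera(n)[:,:,::-1])
E
```

```text
{'clock': 0.0, 'q': array([ 5.92428250e+01,  1.96363490e+01,  8.73764329e+01,  8.63944998e-04,
        7.30752124e+01, -8.36733138e+00]), 'qvel': array([-0.04662234, -0.02430443, -0.01569917, -0.10679632,  0.05711148,
       -0.08767716]), 'joint_torque': array([-3.03889392e-04, -4.33661377e+01, -2.46012515e+01, -2.76219916e-04,
        7.68328813e-03,  2.21489984e-05]), 'tcp_pos': array([0.19973248, 0.48502805, 0.19063166]), 'orientation': array([ -98.90524025,   89.91200191, -121.29533606]), 'force': array([-0.01395244, -0.21605293,  0.85609684]), 'torque': array([0.01341503, 0.01371902, 0.00185723]), 'gripper_width': 0.0853647321507832}
-0.0187
scene {'fx': 395.2995820301114, 'fy': 395.2995820301114, 'cx': 321.29166865073284, 'cy': 202.9644076953587, 'position': array([-0.26819542, -0.99834841,  0.84962521]), 'attitude': array([ 62.66274177,  -0.4090314 , -41.9669755 ])}
top {'fx': 471.29320640610916, 'fy': 471.29320640610916, 'cx': 323.1192455522442, 'cy': 202.6685895847318, 'position': array([ 0.35956024, -0.09920563,  1.60831108]), 'attitude': array([  7.32412948,   0.86444016, -90.55940474])}
wrist {'fx': 323.7779834159046, 'fy': 323.7779834159046, 'cx': 328.5378018807287, 'cy': 199.04171504395916, 'hand_eye': array([[-1.58138592e-04,  3.05924778e-01, -9.52055673e-01,
        -1.82251626e-01],
       [ 9.99998697e-01,  1.57766834e-03,  3.40851340e-04,
        -5.95479455e-04],
       [ 1.60630297e-03, -9.52054379e-01, -3.05924629e-01,
        -7.71011248e-02],
       [ 0.00000000e+00,  0.00000000e+00,  0.00000000e+00,
         1.00000000e+00]])}
```

View pics/scene0.png

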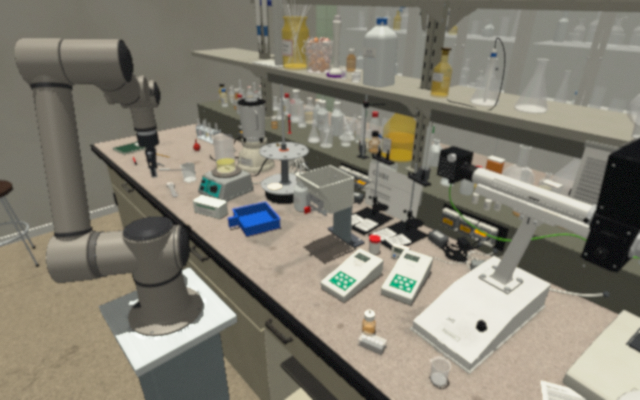

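View pics/top0.png

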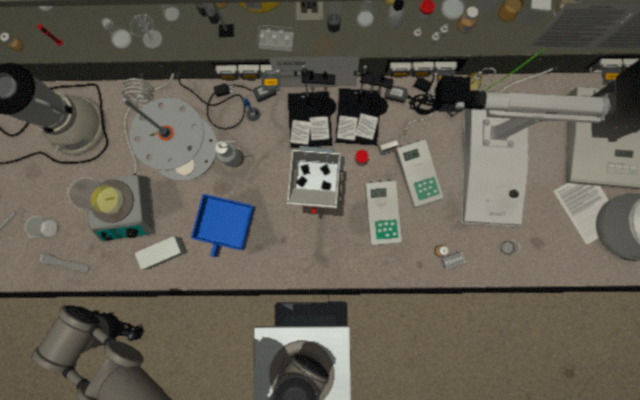

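The scene and top pictures show the hopper (top view ~col 316, row 180), the red knob at about (314, 210), the tray to its left (~(222, 222), fin at (214, 250)), the meter to the right, and the wash bottle at (230, 150). Next I zoom in on the top view and measure.

```bash
cat > h.py <<'E'
import numpy as np,cv2
from scipy.spatial.transform import Rotation as Ro
from rig import robot
def cam(n,st=None):
    c=robot.calibration(n)
    if n=="wrist":
        s=st or robot.get_state();R=Ro.from_euler('xyz',s['orientation'],degrees=True).as_matrix()
        H=np.array(c['hand_eye']);return c,R@H[:3,:3],R@H[:3,3]+s['tcp_pos']
    return c,Ro.from_euler('xyz',c['attitude'],degrees=True).as_matrix(),np.array(c['position'])
def ray(C,u,v,z):
    c,R,p=C;d=R@np.array([(u-c['cx'])/c['fx'],-(v-c['cy'])/c['fy'],-1]);return p+d*(z-p[2])/d[2]
def proj(C,P):
    c,R,p=C;q=R.T@(np.array(P)-p);return c['cx']+c['fx']*q[0]/-q[2],c['cy']-c['fy']*q[1]/-q[2]
def hsv(im):return cv2.cvtColor(im,cv2.COLOR_RGB2HSV)
def biggest(m):
    cs,_=cv2.findContours(m.astype(np.uint8),cv2.RETR_EXTERNAL,cv2.CHAIN_APPROX_NONE);return max(cs,key=cv2.contourArea)
E
python3 - <<'E'
from h import *
im=cv2.imread('pics/top0.png')[:,:,::-1].copy();C=cam('top')
H=hsv(im)
b=((H[...,0]>105)&(H[...,0]<125)&(H[...,1]>150)).astype(np.uint8);b[:, :180]=0;b[:,270:]=0
body=cv2.morphologyEx(b,cv2.MORPH_OPEN,np.ones((15,15)))
r=cv2.minAreaRect(biggest(body));print(r,[ray(C,*q,.045)[:2].round(4) for q in cv2.boxPoints(r)])
fin=b&~cv2.dilate(body,np.ones((3,3)));f=biggest(fin).reshape(-1,2);print('fin',f.mean(0),ray(C,*f.mean(0),.056)[:2],f.min(0),f.max(0))
red=((H[...,0]<8)|(H[...,0]>172))&(H[...,1]>130);red[:200]=0;red[225:]=0;red[:,:295]=0;red[:,335:]=0
ys,xs=np.nonzero(red);print('knob',xs.mean(),ys.mean(),len(xs),ray(C,xs.mean(),ys.mean(),.19))
cv2.imwrite('pics/c1.png',cv2.resize(im[130:275,170:400,::-1],None,fx=3.4,fy=3.4,interpolation=cv2.INTER_CUBIC))
S=cv2.imread('pics/scene0.png');cv2.imwrite('pics/c2.png',cv2.resize(S[150:300,200:400],None,fx=4,fy=4,interpolation=cv2.INTER_CUBIC))
E
```

```text
((222.1470947265625, 222.41177368164062), (52.3876953125, 47.779518127441406), 14.03624439239502) [array([0.4433, 0.3632]), array([0.5987, 0.3281]), array([0.5536, 0.1562]), array([0.3995, 0.1932])]
fin [214.28 250.84] [0.40375476 0.28187495] [211 247] [218 255]
knob 313.10714285714283 210.28571428571428 28 [ 0.51917074 -0.0490294   0.19      ]
```

View pics/c1.png

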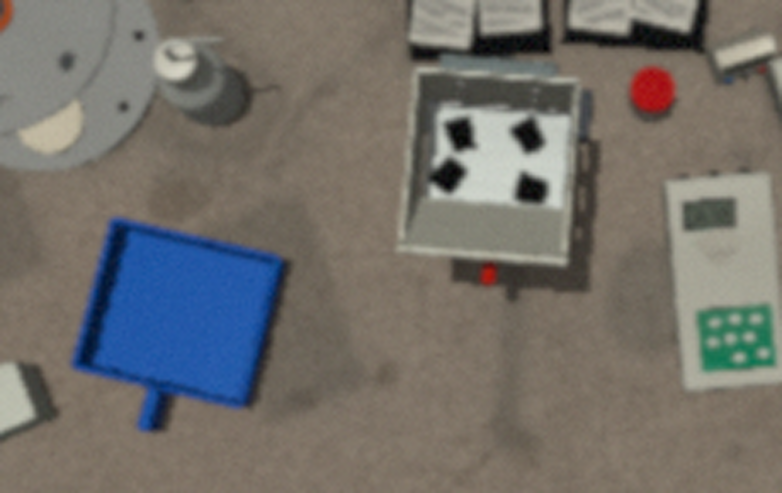

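View pics/c2.png

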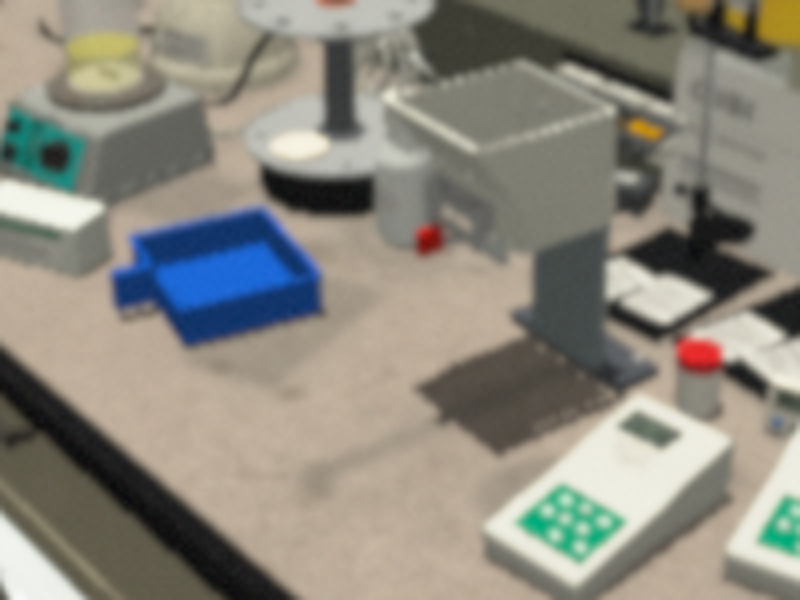

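Seen: rim corners in the enlarged crop at front-left (400,250), front-right (568,265), back-left (415,68), back-right (580,80). The tray is turned about −13°, with clear space between it and the hopper. The moves cannot tilt the tool. So I plan to keep it vertical and use the back of an opened finger, which sticks out past the gripper body, for the final tray push and for the bolt.

```bash
cat >> h.py <<'E'
def tool():
    s=robot.get_state();return s,Ro.from_euler('xyz',s['orientation'],degrees=True).as_matrix()
E
python3 - <<'E'
from h import *
C=cam('top');o=lambda a,b:(170+(a+.5)/3.4-.5,130+(b+.5)/3.4-.5)
P=[ray(C,*o(*q),.294)[:2] for q in((400,250),(568,265),(580,80),(415,68))]
FL,FR,BR,BL=P;print(np.round(P,4))
f=(FL+FR)/2;b=(BL+BR)/2
d=b-f;l=FL-FR+BL-BR
print('len',np.linalg.norm(d),np.linalg.norm(FL-FR),'yaw',np.degrees(np.arctan2(d[1],d[0])),np.degrees(np.arctan2(-l[0],l[1])))
# scene: foot front corner right & left
S=cam('scene');g=lambda a,b:(200+a/4,150+b/4)
print('rim scene',[ray(S,*g(*q),.294)[:2].round(4) for q in((385,97),(478,150),(612,110),(522,62))])
print('foot near-front corner (610,385)',ray(S,*g(610,388),.012))
s,R=tool();print(R.round(3))
# shared triang knob
im=cv2.imread('pics/scene0.png')[:,:,::-1];H=hsv(im.copy());m=((H[...,0]<8)|(H[...,0]>172))&(H[...,1]>130)
m[:200]=0;m[215:]=0;m[:,:300]=0;m[:,315:]=0;ys,xs=np.nonzero(m);print('knob scene',len(xs),ray(S,xs.mean(),ys.mean(),.182))
E
```

```text
[[ 0.5284  0.0198]
 [ 0.5143 -0.119 ]
 [ 0.6703 -0.1312]
 [ 0.6824  0.0072]]
len 0.1554628444222598 0.1395798258485318 yaw -4.569994572643545 -5.409947302366899
rim scene [array([0.5352, 0.0222]), array([ 0.5236, -0.115 ]), array([ 0.6669, -0.1306]), array([0.684 , 0.0029])]
foot near-front corner (610,385) [ 0.66537017 -0.14661412  0.012     ]
[[-0.001  0.381  0.925]
 [-0.001  0.925 -0.381]
 [-1.    -0.001 -0.   ]]
knob scene 32 [ 0.52736572 -0.04350706  0.182     ]
```

Request:
step_arm:
  steps:
    - {"z":0.045,"y":-0.02,"roll":-5}
    - {"z":0.085,"y":-0.04,"roll":-9}
    - {"z":0.13,"y":-0.06,"roll":-9}
    - {"z":0.175,"y":-0.08,"roll":-9}
    - {"z":0.22,"y":-0.1,"roll":-9}
    - {"z":0.251,"y":-0.112,"roll":-9}
    - {"z":0.251,"y":-0.112,"roll":-9}
    - {"z":0.251,"y":-0.112,"roll":-9}

```text
$.steps[0]: bad value
```

Run:
```python
from h import *
s,R=tool();C=cam('wrist',s);im=robot.read_camera('wrist').copy();print(s['tcp_pos'],R.round(3))
H=hsv(im);b=((H[...,0]>105)&(H[...,0]<125)&(H[...,1]>150)).astype(np.uint8)
body=cv2.morphologyEx(b,cv2.MORPH_OPEN,np.ones((61,61)))
fin=b&(1-cv2.dilate(body,np.ones((9,9))));f=biggest(fin);r=cv2.minAreaRect(f);print('fin',r,[ray(C,*q,.056)[:2].round(4) for q in cv2.boxPoints(r)])
P=lambda x,y,z:proj(C,(x,y,z))
cv2.imwrite('pics/w1.png',im[:,:,::-1])
```

```text
[0.19979711 0.48513279 0.19078368] [[-0.001  0.381  0.925]
 [-0.001  0.925 -0.381]
 [-1.    -0.001 -0.   ]]
fin ((245.26966857910156, 369.3314514160156), (19.927959442138672, 16.429967880249023), 57.9946174621582) [array([0.3761, 0.2839]), array([0.3707, 0.3059]), array([0.3991, 0.3061]), array([0.4049, 0.2838])]
```

View pics/w1.png

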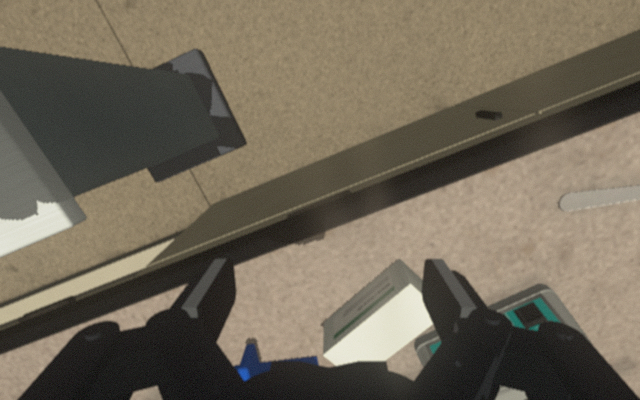

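The row format wants all four keys. The picture, taken at the start pose, shows the fin at the lower left (~(245, 365)) and the open fingers.

Request:
step_arm:
  steps:
    - {"x":0,"z":0.045,"y":-0.02,"roll":-5}
    - {"x":0,"z":0.085,"y":-0.04,"roll":-9}
    - {"x":0,"z":0.13,"y":-0.06,"roll":-9}
    - {"x":0,"z":0.175,"y":-0.08,"roll":-9}
    - {"x":0,"z":0.22,"y":-0.1,"roll":-9}
    - {"x":0,"z":0.251,"y":-0.112,"roll":-9}
    - {"x":0,"z":0.251,"y":-0.112,"roll":-9}
    - {"x":0,"z":0.251,"y":-0.112,"roll":-9}

```text
clock: 1.0
tcp_pos: [0.3894, 0.2856, 0.1907]
orientation: [-134.8, 89.9, -148.3]
force: [-1.3, 0.5, -0.3]
gripper_width: 0.0856
```

Run:
```python
from h import *
s,R=tool();C=cam('wrist',s);im=robot.read_camera('wrist').copy();print(s['clock'],s['tcp_pos'],R.round(3))
H=hsv(im);b=((H[...,0]>105)&(H[...,0]<125)&(H[...,1]>150)).astype(np.uint8)
body=cv2.morphologyEx(b,cv2.MORPH_OPEN,np.ones((61,61)))
fin=b&(1-cv2.dilate(body,np.ones((9,9))));f=biggest(fin);r=cv2.minAreaRect(f);print('fin',r,[ray(C,*q,.056)[:2].round(4) for q in cv2.boxPoints(r)])
print([np.round(proj(C,(.4988-.975*d,.2602+.23*d,.056))) for d in(.12,.075)])
cv2.imwrite('pics/w2.png',im[:,:,::-1])
```

```text
1.0 [0.38936295 0.28560317 0.19073973] [[-0.001  0.234  0.972]
 [-0.001  0.972 -0.234]
 [-1.    -0.001 -0.001]]
fin ((332.8935241699219, 262.73040771484375), (159.06134033203125, 128.234375), 0.6986944079399109) [array([0.5442, 0.1552]), array([0.3936, 0.205 ]), array([0.434 , 0.3634]), array([0.5908, 0.3366])]
[array([330., 168.]), array([330., 211.])]
```

View pics/w2.png

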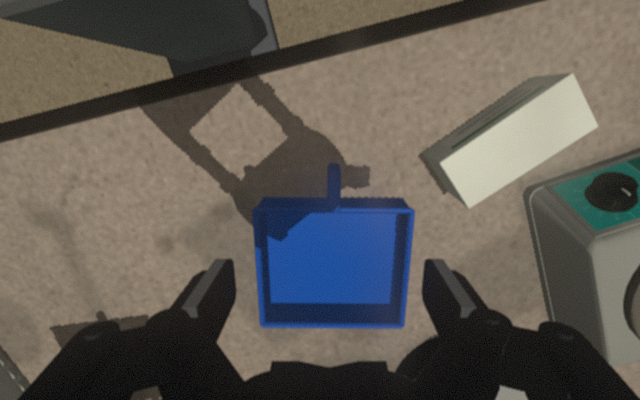

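The fin is straight ahead at (334, 165–205), about 4 mm to tool +y of my estimate, and the tray is aligned with the image within 1°. Descending to grip it.

Request:
step_arm:
  steps:
    - {"x":0.045,"z":-0.002,"y":0.003,"roll":0}
    - {"x":0.09,"z":-0.002,"y":0.003,"roll":0}
    - {"x":0.13,"z":-0.002,"y":0.003,"roll":0}
    - {"x":0.155,"z":-0.002,"y":0.003,"roll":0}
    - {"x":0.168,"z":-0.002,"y":0.003,"roll":0}
    - {"x":0.168,"z":-0.002,"y":0.003,"roll":0}
    - {"x":0.168,"z":-0.002,"y":0.003,"roll":0}

```text
clock: 1.75
tcp_pos: [0.3869, 0.2904, 0.0231]
orientation: [-142.4, 89.9, -155.8]
force: [0.5, 0.6, 0.8]
gripper_width: 0.0855
```

Request:
step_arm:
  steps:
    - {"x":0,"z":0,"y":0,"roll":0}
    - {"x":0,"z":0,"y":0,"roll":0}
    - {"x":0,"z":0,"y":0,"roll":0}
    - {"x":0,"z":0,"y":0,"roll":0}
    - {"x":0,"z":0,"y":0,"roll":0}
    - {"x":0,"z":0,"y":0,"roll":0}
    - {"x":0,"z":0,"y":0,"roll":0}
  fingers: 1
  force: 40

```text
clock: 2.45
tcp_pos: [0.3869, 0.2903, 0.0231]
orientation: [-141.5, 89.9, -154.9]
force: [0.0, 0.0, 0.1]
gripper_width: 0.0001
```

Run:
```python
from h import *
s,R=tool();im=robot.read_camera('wrist').copy();print(s['clock'],s['tcp_pos'],R.round(3),s['gripper_width'])
cv2.imwrite('pics/w3.png',im[:,:,::-1])
```

```text
2.45 [0.38690386 0.29034183 0.02314667] [[-0.001  0.231  0.973]
 [-0.001  0.973 -0.231]
 [-1.    -0.001 -0.001]] 8.692819167605227e-05
```

View pics/w3.png

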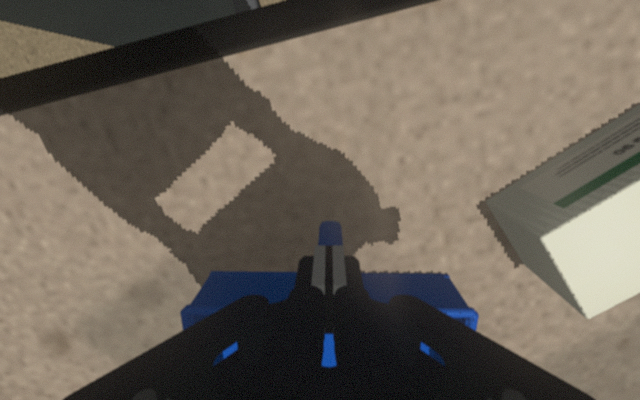

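The jaws closed on nothing (width 0). From the image, the fingertips are at about tool x = −46 mm, roughly 70 mm above the worktop. The real tips therefore seem to sit about 46 mm short of the reported TCP, above the fin. The fin's end face is at (330, 222–245). I open and go lower, watching the force.

Request:
step_arm:
  steps:
    - {"x":0,"z":0,"y":0,"roll":0}
    - {"x":0,"z":0.002,"y":0,"roll":0}
    - {"x":0,"z":0.005,"y":0,"roll":0}
    - {"x":0,"z":0.005,"y":0,"roll":0}
    - {"x":0,"z":0.005,"y":0,"roll":0}
    - {"x":0.008,"z":0.005,"y":0,"roll":0}
    - {"x":0.015,"z":0.005,"y":0,"roll":0}
    - {"x":0.02,"z":0.005,"y":0,"roll":0}
  fingers: -1

```text
clock: 3.3
tcp_pos: [0.3912, 0.289, 0.0021]
orientation: [-140.1, 89.9, -153.4]
force: [-0.3, 0.9, 0.2]
gripper_width: 0.0854
```

Request:
step_arm:
  steps:
    - {"x":0.005,"z":0,"y":0,"roll":0}
    - {"x":0.01,"z":0,"y":0,"roll":0}
    - {"x":0.01,"z":0,"y":0,"roll":0}

```text
clock: 3.6
tcp_pos: [0.3906, 0.2887, -0.0087]
orientation: [-140.1, 89.8, -153.4]
force: [0.3, -0.0, -0.2]
gripper_width: 0.085
```

Request:
step_arm:
  steps:
    - {"x":0.004,"z":0,"y":0,"roll":0}
    - {"x":0.008,"z":0,"y":0,"roll":0}
    - {"x":0.011,"z":0,"y":0,"roll":0}
    - {"x":0.011,"z":0,"y":0,"roll":0}

```text
clock: 4.0
tcp_pos: [0.3904, 0.2885, -0.0201]
orientation: [-139.9, 89.7, -153.3]
force: [0.1, -0.1, -0.0]
gripper_width: 0.0854
```

Request:
step_arm:
  steps:
    - {"x":0,"z":0,"y":0,"roll":0}
    - {"x":0,"z":0,"y":0,"roll":0}
    - {"x":0,"z":0,"y":0,"roll":0}
    - {"x":0,"z":0,"y":0,"roll":0}
    - {"x":0,"z":0,"y":0,"roll":0}
    - {"x":0,"z":0,"y":0,"roll":0}
  fingers: 1
  force: 40

```text
clock: 4.6
tcp_pos: [0.3905, 0.2886, -0.0199]
orientation: [-141.2, 89.7, -154.5]
force: [0.2, -0.1, 1.1]
gripper_width: 0.0137
```

Gripped: the width is 13.7 mm, which matches the fin. Now I slide it sideways first, to stay clear of the wash bottle, while turning it to the hopper's yaw.

Request:
step_arm:
  steps:
    - {"x":0,"z":0.003,"y":-0.01,"roll":-1}
    - {"x":0,"z":0.008,"y":-0.03,"roll":-2}
    - {"x":0,"z":0.013,"y":-0.055,"roll":-3}
    - {"x":0,"z":0.02,"y":-0.08,"roll":-4}
    - {"x":0,"z":0.026,"y":-0.105,"roll":-5}
    - {"x":0,"z":0.033,"y":-0.13,"roll":-6}
    - {"x":0,"z":0.039,"y":-0.155,"roll":-7}
    - {"x":0,"z":0.042,"y":-0.17,"roll":-8}
  force: 60

```text
clock: 5.4
tcp_pos: [0.392, 0.1122, -0.0197]
orientation: [-150.0, 89.7, -155.4]
force: [0.5, 1.2, -1.9]
gripper_width: 0.0132
```

```bash
cat >> h.py <<'E'
O=np.array([.623,-.057]);yaw=-5.0
D=np.array([np.cos(np.radians(yaw)),np.sin(np.radians(yaw))]);L=np.array([-D[1],D[0]])
def hop(p):p=np.array(p)[:2]-O;return np.round([p@D*1e3,p@L*1e3],1)
def go(hx,hy,z=None):
    s,R=tool();p=O+hx/1e3*D+hy/1e3*L;w=np.r_[p,s['tcp_pos'][2] if z is None else z]-s['tcp_pos']
    print('t',s['clock'],'tcp',s['tcp_pos'].round(4),'hop',hop(s['tcp_pos']),'tool z yaw',np.degrees(np.arctan2(R[1,2],R[0,2])).round(1),'tilt',R[:,0].round(3),'w',s['gripper_width'].round(4),'F',s['force'].round(1));print('move tool xyz',(R.T@w).round(4))
E
python3 -c "
from h import *
go(-230,0)"
```

```text
Traceback (most recent call last):
  File "h.py", line 24, in go
    print('t',s['clock'],'tcp',s['tcp_pos'].round(4),'hop',hop(s['tcp_pos']),'tool z yaw',np.degrees(np.arctan2(R[1,2],R[0,2])).round(1),'tilt',R[:,0].round(3),'w',s['gripper_width'].round(4),'F',s['force'].round(1));print('move tool xyz',(R.T@w).round(4))
                                                                                                                                                                    ^^^^^^^^^^^^^^^^^^^^^^^^
AttributeError: 'float' object has no attribute 'round'
```

```bash
sed -i "s/s\['gripper_width'\].round(4)/round(s['gripper_width'],4)/" h.py
python3 -c "
from h import *
go(-230,0)"
```

```text
t 5.4 tcp [ 0.392   0.1122 -0.0197] hop [-244.9  148.4] tool z yaw -5.3 tilt [-0.004 -0.002 -1.   ] w 0.0132 F [ 0.5  1.2 -1.9]
move tool xyz [ 0.0003 -0.1483  0.0157]
```

Request:
step_arm:
  steps:
    - {"x":0,"z":0.002,"y":-0.015,"roll":0}
    - {"x":0,"z":0.004,"y":-0.035,"roll":0}
    - {"x":0,"z":0.006,"y":-0.06,"roll":0}
    - {"x":0,"z":0.009,"y":-0.085,"roll":0}
    - {"x":0,"z":0.012,"y":-0.11,"roll":0}
    - {"x":0,"z":0.015,"y":-0.13,"roll":0}
    - {"x":0,"z":0.016,"y":-0.145,"roll":0}
    - {"x":0,"z":0.016,"y":-0.148,"roll":0}

```text
clock: 6.2
tcp_pos: [0.3943, -0.0379, -0.0195]
orientation: [-148.3, 89.7, -153.8]
force: [0.4, 1.0, -2.8]
gripper_width: 0.0134
```

Run:
```python
from h import *
go(-172,0)
s,R=tool();W=cam('wrist',s);w=robot.read_camera('wrist');t=robot.read_camera('top');sc=robot.read_camera('scene')
canvas=np.zeros((600,800,3),np.uint8)
canvas[:300,:480]=cv2.resize(w,(480,300))
canvas[300:,:400]=cv2.resize(t[130:280,230:430],(400,300),interpolation=cv2.INTER_CUBIC)
canvas[300:,400:]=cv2.resize(sc[160:310,240:440],(400,300),interpolation=cv2.INTER_CUBIC)
cv2.imwrite('pics/m1.png',canvas[:,:,::-1])
cv2.imwrite('pics/w4.png',w[:,:,::-1])
```

```text
t 6.2 tcp [ 0.3943 -0.0379 -0.0195] hop [-229.5   -0.9] tool z yaw -5.4 tilt [-0.004 -0.002 -1.   ] w 0.0134 F [ 0.4  1.  -2.8]
move tool xyz [-0.0002  0.0013  0.0575]
```

View pics/m1.png

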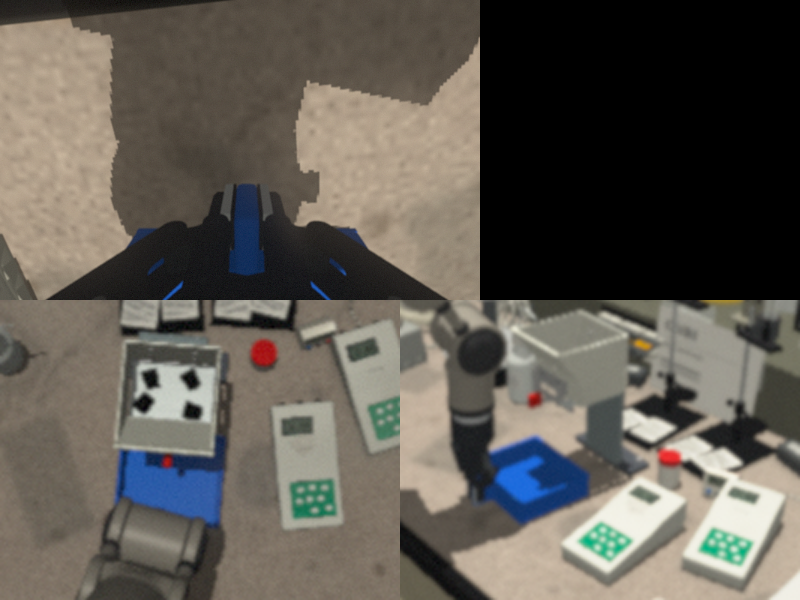

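The montage shows the tray gripped, square, and in line with the hopper (top view edges at 118–222, against 117–222 for the hopper), with the wash bottle and meter clear. Next I push in as far as the upright wrist allows, then release.

Request:
step_arm:
  steps:
    - {"x":0,"z":0.008,"y":0,"roll":0}
    - {"x":0,"z":0.02,"y":0.001,"roll":0}
    - {"x":0,"z":0.032,"y":0.001,"roll":0}
    - {"x":0,"z":0.042,"y":0.001,"roll":0}
    - {"x":0,"z":0.05,"y":0.001,"roll":0}
    - {"x":0,"z":0.052,"y":0.001,"roll":0}

```text
clock: 6.95
tcp_pos: [0.4468, -0.0401, -0.0197]
orientation: [-149.7, 89.7, -155.1]
force: [-1.0, -0.7, -1.0]
gripper_width: 0.0135
```

Request:
step_arm:
  steps:
    - {"x":0,"z":0,"y":0,"roll":0}
    - {"x":0,"z":0,"y":0,"roll":0}
    - {"x":0,"z":0,"y":0,"roll":0}
    - {"x":0,"z":0,"y":0,"roll":0}
    - {"x":0,"z":-0.02,"y":0,"roll":0}
    - {"x":0,"z":-0.05,"y":0,"roll":0}
    - {"x":-0.02,"z":-0.08,"y":0,"roll":0}
    - {"x":-0.05,"z":-0.1,"y":0,"roll":0}
  fingers: -1

```text
clock: 7.75
tcp_pos: [0.3437, -0.0298, 0.03]
orientation: [-173.5, 89.4, -178.9]
force: [0.2, -0.1, 0.2]
gripper_width: 0.0853
```

```bash
cat > meas.py <<'E'
from h import *
import sys
s,R=tool();C=cam('wrist',s);im=robot.read_camera('wrist').copy()
H=hsv(im);b=((H[...,0]>100)&(H[...,0]<130)&(H[...,1]>120)).astype(np.uint8)
# outer bottom edge of front wall & the fin end
c=biggest(b).reshape(-1,2);top={}
for u,v in c: top[u]=min(v,top.get(u,999))
us=sorted(top);print('blue',us[0],us[-1]);print([(u,top[u]) for u in us[::12]])
cv2.imwrite('pics/%s.png'%sys.argv[1],im[:,:,::-1]);go(-270,0)
E
python3 meas.py w5
```

```text
blue 319 336
[(np.int32(319), np.int32(361)), (np.int32(331), np.int32(345))]
t 7.8 tcp [ 0.3435 -0.0298  0.0337] hop [-280.8    2.7] tool z yaw -5.3 tilt [-0.006 -0.002 -1.   ] w 0.0851 F [-0.4  2.   1.9]
move tool xyz [-0.0001 -0.0027  0.0109]
```

View pics/w5.png

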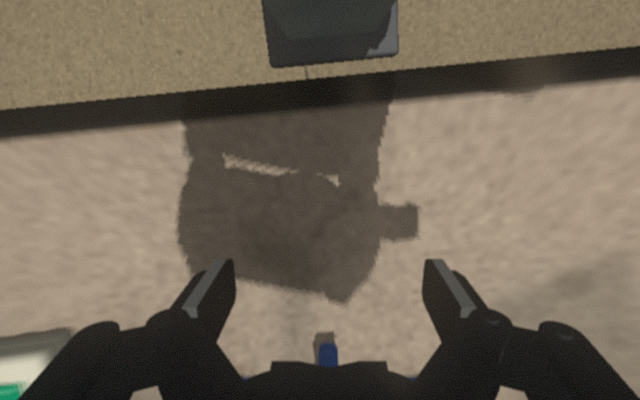

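The fin end is visible near (326, 340) and the tray is in line, with its fin end at about hopper x −185. I turn the jaws fore-and-aft (roll 90°), so that the back of the open front finger can push the fin end.

Request:
step_arm:
  steps:
    - {"x":0,"z":0,"y":0,"roll":8}
    - {"x":0,"z":0,"y":0,"roll":16}
    - {"x":0,"z":0,"y":0,"roll":24}
    - {"x":0,"z":0,"y":0,"roll":32}
    - {"x":0,"z":0,"y":0,"roll":40}
    - {"x":0,"z":0,"y":0,"roll":48}
    - {"x":0,"z":0,"y":0,"roll":56}
    - {"x":0,"z":0,"y":0,"roll":64}

```text
clock: 8.6
tcp_pos: [0.3437, -0.0299, 0.0338]
orientation: [-91.2, 89.7, -160.8]
force: [-0.1, -0.1, 0.3]
gripper_width: 0.0852
```

Request:
step_arm:
  steps:
    - {"x":0.01,"z":0,"y":0,"roll":8}
    - {"x":0.02,"z":0,"y":0,"roll":16}
    - {"x":0.035,"z":0,"y":0,"roll":24}
    - {"x":0.05,"z":0,"y":0,"roll":26}
    - {"x":0.06,"z":0,"y":0,"roll":26}
    - {"x":0.06,"z":0,"y":0,"roll":26}

```text
clock: 9.2
tcp_pos: [0.3427, -0.0298, -0.027]
orientation: [-74.7, 89.6, -170.3]
force: [0.2, -0.3, 0.2]
gripper_width: 0.0854
```

```bash
python3 -c "
from h import *
s=robot.get_state();print(s['q'].round(1));go(-255,1)"
```

```text
[-17.6  24.  128.8  -0.4  27.5 -11.6]
t 9.2 tcp [ 0.3427 -0.0298 -0.027 ] hop [-281.6    2.6] tool z yaw -95.7 tilt [-0.007 -0.001 -1.   ] w 0.0854 F [ 0.2 -0.3  0.2]
move tool xyz [-0.0002  0.0266  0.0013]
```

Request:
step_arm:
  steps:
    - {"x":0,"z":0.001,"y":0.015,"roll":0.7}
    - {"x":0,"z":0.001,"y":0.03,"roll":0.7}
    - {"x":0,"z":0.001,"y":0.04,"roll":0.7}
    - {"x":0,"z":0.001,"y":0.048,"roll":0.7}
    - {"x":0,"z":0.001,"y":0.056,"roll":0.7}
    - {"x":0,"z":0.001,"y":0.064,"roll":0.7}
    - {"x":0,"z":0.001,"y":0.07,"roll":0.7}
    - {"x":0,"z":0.001,"y":0.072,"roll":0.7}

```text
clock: 10.0
tcp_pos: [0.415, -0.038, -0.0275]
orientation: [-72.4, 89.6, -168.7]
force: [-3.1, -0.4, 2.4]
gripper_width: 0.0853
```

Run:
```python
from h import *
go(-199,1)
t=robot.read_camera('top');sc=robot.read_camera('scene');w=robot.read_camera('wrist')
canvas=np.zeros((600,800,3),np.uint8)
canvas[:200,:320]=cv2.resize(w,(320,200))
canvas[:200,400:700]=cv2.resize(t[140:240,250:400],(300,200),interpolation=cv2.INTER_CUBIC)
canvas[200:,:]=cv2.resize(sc[190:290,270:470],(800,400),interpolation=cv2.INTER_CUBIC)
cv2.imwrite('pics/m2.png',canvas[:,:,::-1])
S=cam('scene')
for hx,hy,z in((-97,-85,.045),(53,-85,.045),(53,-85,0),(53,85,.045),(56,-85,.012),(56,-85,0),(56,85,.012)):
    p=O+hx/1e3*D+hy/1e3*L;u,v=proj(S,(*p,z));print(hx,hy,z,'canvas',round((u-270)*4),round(200+(v-190)*4))
```

```text
t 10.0 tcp [ 0.415  -0.038  -0.0275] hop [-208.9    0.8] tool z yaw -96.4 tilt [-0.006 -0.001 -1.   ] w 0.0853 F [-3.1 -0.4  2.4]
move tool xyz [-0.0001  0.0099 -0.0005]
-97 -85 0.045 canvas 206 451
53 -85 0.045 canvas 334 397
53 -85 0 canvas 331 437
53 85 0.045 canvas 223 325
56 -85 0.012 canvas 334 426
56 -85 0 canvas 334 436
56 85 0.012 canvas 225 352
```

View pics/m2.png

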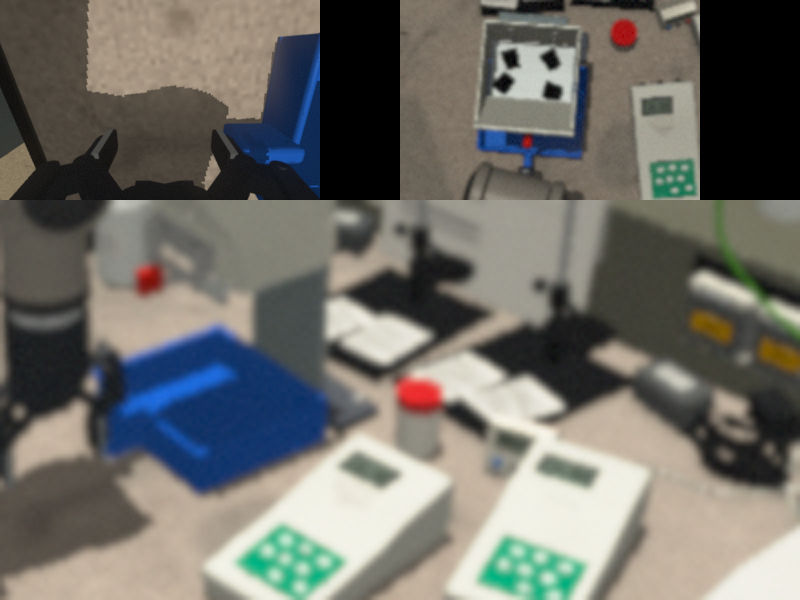

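The tray is nearly home: its back-right top corner is at (325, 398) against a target of (334, 397), so it is about 9 mm short. Pushing the rest gently.

Request:
step_arm:
  steps:
    - {"x":0,"z":0,"y":0.002,"roll":0}
    - {"x":0,"z":0,"y":0.004,"roll":0}
    - {"x":0,"z":0,"y":0.005,"roll":0}

```text
clock: 10.45
tcp_pos: [0.4195, -0.0385, -0.0276]
orientation: [-72.8, 89.6, -169.2]
force: [-1.4, -0.4, -0.5]
gripper_width: 0.0855
```

Request:
step_arm:
  steps:
    - {"x":0,"z":0,"y":0.0015,"roll":0}
    - {"x":0,"z":0,"y":0.003,"roll":0}
    - {"x":0,"z":0,"y":0.004,"roll":0}

```text
clock: 10.75
tcp_pos: [0.4236, -0.039, -0.0276]
orientation: [-72.6, 89.6, -169.0]
force: [-2.0, 0.2, 0.5]
gripper_width: 0.0855
```

Run:
```python
from h import *
go(-199,1)
S=cam('scene');im=robot.read_camera('scene').copy();H=hsv(im)
b=((H[...,0]>105)&(H[...,0]<125)&(H[...,1]>120)).astype(np.uint8);b[:260//1*0+265]=b[:265]*1
b[:, :285]=0;b[:,370:]=0;b[:262]=b[:262]
c=biggest(b).reshape(-1,2)
i=c[:,0].argmax();print('rightmost',c[c[:,0]==c[i,0]])
for n,q in(('right col',c[c[:,0]==c[:,0].max()]),('bottom',c[c[:,1]==c[:,1].max()])):print(n,q.tolist())
for hx,z in((-97,0),(53,.045),(53,0)):
    p=O+hx/1e3*D-.085*L;print(hx,z,np.round(proj(S,(*p,z)),1))
# line fit along bottom edge of right wall: lower envelope
low={}
for u,v in c: low[u]=max(v,low.get(u,0))
us=[u for u in sorted(low) if 324<=u<=348];print([(int(u),int(low[u])) for u in us[::4]])
for u in us[::6]: print(hop(ray(S,u,low[u]+.5,0)))
T=cam('top');t=robot.read_camera('top').copy();Ht=hsv(t)
bt=((Ht[...,0]>105)&(Ht[...,0]<125)&(Ht[...,1]>120)).astype(np.uint8);bt[:,:270]=0;bt[:,360:]=0
c=biggest(bt).reshape(-1,2);print('top',c.min(0),c.max(0))
for r in (160,175,190,205): 
    q=np.nonzero(bt[r])[0];print(r,q.min() if len(q) else None,q.max() if len(q) else None, hop(ray(T,q.max()+.5,r,.045)) if len(q) else '')
for r in (213,216): 
    q=np.nonzero(bt[r])[0];print(r,q.min(),q.max(),hop(ray(T,q.min()-.5,r,.045)),hop(ray(T,q.max()+.5,r,.045)))
```

```text
t 10.75 tcp [ 0.4236 -0.039  -0.0276] hop [-200.2    0.5] tool z yaw -96.4 tilt [-0.007 -0.001 -1.   ] w 0.0855 F [-2.   0.2  0.5]
move tool xyz [-0.      0.0012 -0.0005]
rightmost [[353 242]
 [353 240]]
right col [[353, 242], [353, 240]]
bottom [[322, 261], [323, 261]]
-97 0 [321.5 263.2]
53 0.045 [353.4 239.3]
53 0 [352.9 249.3]
[(324, 260), (328, 259), (332, 257), (336, 255), (340, 253), (344, 252), (348, 250)]
[-79.8 -77.4]
[-54.4 -80.5]
[-24.6 -78.7]
[  5.9 -76.9]
[ 32.8 -80.2]
top [312 170] [343 220]
160 None None 
175 340 343 [ 38.6 -87.1]
190 339 341 [-12.9 -84.1]
205 290 340 [-63.7 -84.4]
213 308 338 [-98.8  23.4] [-91.  -79.8]
216 313 316 [-107.6    5.9] [-106.6   -7.4]
```

The tray sits at the catch spot within about 2 mm, by both the scene corner and the top-view side edge. Backing off, then rising to the right of the knob.

Request:
step_arm:
  steps:
    - {"x":0,"z":0,"y":-0.03,"roll":0}
    - {"x":0,"z":0,"y":-0.06,"roll":0}
    - {"x":-0.04,"z":0.01,"y":-0.06,"roll":0}
    - {"x":-0.08,"z":0.025,"y":-0.06,"roll":0}
    - {"x":-0.12,"z":0.036,"y":-0.06,"roll":0}
    - {"x":-0.138,"z":0.036,"y":-0.06,"roll":0}
    - {"x":-0.138,"z":0.036,"y":-0.06,"roll":0}
    - {"x":-0.138,"z":0.036,"y":-0.06,"roll":0}

```text
clock: 11.65
tcp_pos: [0.3612, -0.068, 0.1107]
orientation: [-65.2, 89.7, -161.6]
force: [-0.5, 0.1, 0.1]
gripper_width: 0.0853
```

Run:
```python
from h import *
go(-160,-36,.112)
T=cam('top');t=robot.read_camera('top').copy();H=hsv(t)
m=((H[...,0]<8)|(H[...,0]>172))&(H[...,1]>130);m[:200]=0;m[225:]=0;m[:,:295]=0;m[:,335:]=0
ys,xs=np.nonzero(m);print('knob',len(xs),xs.mean(),ys.mean(),hop(ray(T,xs.mean(),ys.mean(),.192)))
s,R=tool();W=cam('wrist',s)
im=robot.read_camera('wrist');cv2.imwrite('pics/w6.png',im[:,:,::-1])
```

```text
t 11.65 tcp [ 0.3612 -0.068   0.1107] hop [-259.8  -33.8] tool z yaw -96.4 tilt [-0.005 -0.002 -1.   ] w 0.0853 F [-0.5  0.1  0.1]
move tool xyz [-0.0018  0.0998 -0.0002]
knob 21 313.42857142857144 209.61904761904762 [-102.3   -2. ]
```

View pics/w6.png

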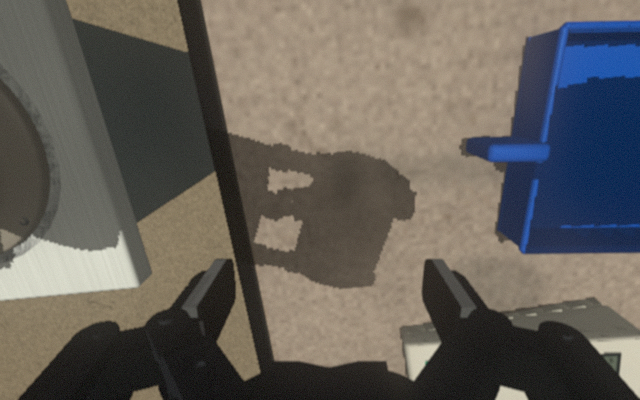

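The fin and tray front are where they should be (470–640, 20–250), nothing touched. Moving forward beside the knob, right side.

Request:
step_arm:
  steps:
    - {"x":0,"z":0,"y":0.02,"roll":0}
    - {"x":0,"z":0,"y":0.04,"roll":0}
    - {"x":0,"z":0,"y":0.06,"roll":0}
    - {"x":0,"z":0,"y":0.07,"roll":0}
    - {"x":0,"z":0,"y":0.075,"roll":0}
    - {"x":0,"z":0,"y":0.08,"roll":0}
    - {"x":0,"z":0,"y":0.083,"roll":0}

```text
clock: 12.45
tcp_pos: [0.4425, -0.0766, 0.1088]
orientation: [-82.1, 89.5, -178.4]
force: [0.9, -0.5, -0.5]
gripper_width: 0.0854
```

Request:
step_arm:
  steps:
    - {"x":0,"z":0,"y":0.003,"roll":0}
    - {"x":0,"z":0,"y":0.006,"roll":0}
    - {"x":0,"z":0,"y":0.01,"roll":0}
    - {"x":0,"z":0,"y":0.014,"roll":0}
    - {"x":0,"z":0,"y":0.016,"roll":0}

```text
clock: 12.95
tcp_pos: [0.4589, -0.0785, 0.1087]
orientation: [-81.1, 89.5, -177.4]
force: [0.6, -0.5, 0.0]
gripper_width: 0.0853
```

```bash
python3 -c "
from h import *
go(-159,20)"
```

```text
t 12.95 tcp [ 0.4589 -0.0785  0.1087] hop [-161.6  -35.7] tool z yaw -96.3 tilt [-0.009 -0.    -1.   ] w 0.0853 F [ 0.6 -0.5  0. ]
move tool xyz [-0.0001  0.0013 -0.0557]
```

Request:
step_arm:
  steps:
    - {"x":0,"z":-0.006,"y":0,"roll":0}
    - {"x":0,"z":-0.012,"y":0,"roll":0}
    - {"x":0,"z":-0.018,"y":0,"roll":0}
    - {"x":0,"z":-0.023,"y":0,"roll":0}
    - {"x":0,"z":-0.028,"y":0,"roll":0}
    - {"x":0,"z":-0.032,"y":0,"roll":0}

```text
clock: 13.55
tcp_pos: [0.462, -0.0463, 0.1087]
orientation: [-80.1, 89.5, -176.4]
force: [-3.1, -2.5, 0.5]
gripper_width: 0.0853
```

```bash
cat > kn.py <<'E'
from h import *
go(-161,28)
for n in('top','scene'):
    T=cam(n);t=robot.read_camera(n).copy();H=hsv(t)
    m=((H[...,0]<8)|(H[...,0]>172))&(H[...,1]>130)
    u,v=[int(round(a)) for a in proj(T,(*(O-.102*D+.018*L),.185))];k=np.zeros_like(m);k[v-10:v+10,u-17:u+15]=1;m&=k
    ys,xs=np.nonzero(m);print(n,len(xs),len(xs) and hop(ray(T,xs.mean(),ys.mean(),.185)))
E
python3 kn.py
```

```text
t 13.55 tcp [ 0.462  -0.0463  0.1087] hop [-161.3   -3.4] tool z yaw -96.3 tilt [-0.009 -0.001 -1.   ] w 0.0853 F [-3.1 -2.5  0.5]
move tool xyz [-0.     -0.0004 -0.0314]
top 0 0
scene 0 0
```

The push is engaged (about 3 N along −y). Continuing to about 42 mm of travel.

Request:
step_arm:
  steps:
    - {"x":0,"z":-0.005,"y":0,"roll":0}
    - {"x":0,"z":-0.01,"y":0,"roll":0}
    - {"x":0,"z":-0.014,"y":0,"roll":0}
    - {"x":0,"z":-0.017,"y":0,"roll":0}

```text
clock: 14.05
tcp_pos: [0.4642, -0.0287, 0.1086]
orientation: [-84.1, 89.5, 179.6]
force: [-2.4, -2.7, 0.5]
gripper_width: 0.085
```

Request:
step_arm:
  steps:
    - {"x":0,"z":-0.003,"y":0,"roll":0}
    - {"x":0,"z":-0.005,"y":0,"roll":0}
    - {"x":0,"z":-0.006,"y":0,"roll":0}
    - {"x":0,"z":-0.006,"y":0,"roll":0}

```text
clock: 14.45
tcp_pos: [0.4649, -0.0225, 0.1086]
orientation: [-86.0, 89.5, 177.7]
force: [-0.1, -0.6, -0.3]
gripper_width: 0.0854
```

Run:
```python
from h import *
go(-161,28)
t=robot.read_camera('top')
for i in range(1):cv2.imwrite('pics/t9.png',t[:,:,::-1])
# stoppers / floor: mean brightness and dark count in bin interior
for n,im in(('before',cv2.imread('pics/top0.png')),('now',t)):
    g=im[155:192,296:337].mean(2);print(n,(g>170).sum(),(g<50).sum(),g.mean())
```

```text
t 14.45 tcp [ 0.4649 -0.0225  0.1086] hop [-160.5   20.6] tool z yaw -96.3 tilt [-0.009  0.    -1.   ] w 0.0854 F [-0.1 -0.6 -0.3]
move tool xyz [ 0.     -0.0007 -0.0074]
before 620 157 133.19314436387606
now 0 179 78.62975170292245
```

The white floor has gone from the top view, so it dropped. Backing away: a touch to the right, then straight back.

Request:
step_arm:
  steps:
    - {"x":0,"z":0.004,"y":0,"roll":0}
    - {"x":0,"z":0.006,"y":-0.02,"roll":0}
    - {"x":0,"z":0.006,"y":-0.05,"roll":0}
    - {"x":0,"z":0.006,"y":-0.08,"roll":0}
    - {"x":0,"z":0.006,"y":-0.11,"roll":0}
    - {"x":-0.03,"z":-0.02,"y":-0.11,"roll":0}
    - {"x":-0.06,"z":-0.06,"y":-0.11,"roll":0}
    - {"x":-0.06,"z":-0.1,"y":-0.11,"roll":0}

```text
clock: 15.3
tcp_pos: [0.37, 0.0899, 0.1732]
orientation: [169.7, 89.9, 73.3]
force: [0.9, -0.4, -1.2]
gripper_width: 0.0853
```

Request:
step_arm:
  steps:
    - {"x":0,"z":-0.05,"y":0,"roll":0}
    - {"x":0,"z":-0.1,"y":0,"roll":0}
    - {"x":0,"z":-0.15,"y":0,"roll":0}
    - {"x":0,"z":-0.15,"y":0,"roll":0}

```text
clock: 15.7
tcp_pos: [0.3871, 0.2441, 0.1734]
orientation: [161.4, 89.8, 65.3]
force: [1.4, -0.7, -0.3]
gripper_width: 0.0856
```

Run:
```python
from h import *
go(-161,28)
t=robot.read_camera('top');sc=robot.read_camera('scene')
canvas=np.zeros((600,800,3),np.uint8)
canvas[:300,:400]=cv2.resize(t[140:240,260:393],(400,300),interpolation=cv2.INTER_CUBIC)
canvas[:300,400:]=cv2.resize(t[130:280,190:390],(400,300),interpolation=cv2.INTER_CUBIC)
canvas[300:,:]=cv2.resize(sc[192:267,260:460],(800,300),interpolation=cv2.INTER_CUBIC)
cv2.imwrite('pics/m3.png',canvas[:,:,::-1])
S=cam('scene')
for hx,hy,z in((-97,-85,.045),(53,-85,.045),(53,85,.045)):
    u,v=proj(S,(*(O+hx/1e3*D+hy/1e3*L),z));print(round((u-260)*4),round(300+(v-192)*4))
# other objects: diff of top images away from arm / tray
d=cv2.absdiff(t,cv2.imread('pics/top0.png')[:,:,::-1]).max(2)
for n,(x0,y0,x1,y1) in dict(meter=(364,178,403,246),jar=(352,148,372,168),wash=(213,138,244,170),dropb=(432,242,468,272)).items():print(n,(d[y0:y1,x0:x1]>40).sum())
```

```text
t 15.7 tcp [0.3871 0.2441 0.1734] hop [-261.3  279.4] tool z yaw -96.1 tilt [ 0.002  0.004 -1.   ] w 0.0856 F [ 1.4 -0.7 -0.3]
move tool xyz [-0.0009  0.1051  0.2494]
246 543
374 489
263 417
meter 0
jar 0
wash 35
dropb 0
```

View pics/m3.png

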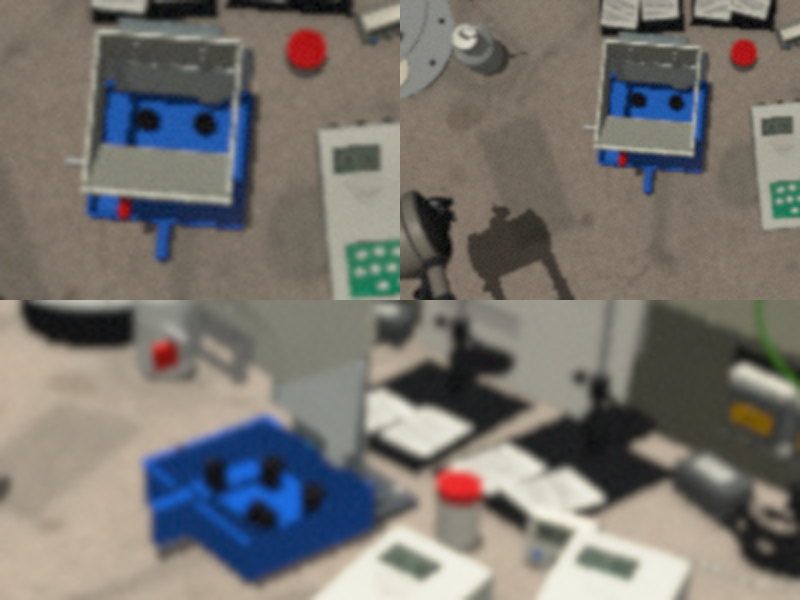

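The last picture shows all four stoppers in the tray (scene view: (215,472), (273,470), (312,495), (262,515)). The floor hangs open, the knob is at the left, and the tray is square at its target corners. Handing in.

```bash
python3 -c "
from rig import robot
print(robot.sign_off())"
```

```text
the job is handed in; nothing more can be done
None
```

The job is done and handed in at about 16 s of the 58 s allowed. The tray is under the hopper, the floor hangs open, and all four stoppers are in the tray.

- **Tray:** I gripped it by its fin, slid it in line with the hopper, and pushed it the last 40 mm or so with the back of the open front finger. The moves could not tilt the tool, so I kept it upright throughout. Its edges then measured within about 2 mm of the catch spot.
- **Bolt:** I pushed the knob left with the side of that finger to about 40 mm of travel, at about 3 N. The floor swung down.
- **Last checks:** The final pictures show four stoppers in the tray, none spilled, and the tray square and flat. No forces above about 4 N were read at the end of any move.

- **Fingertip position:** The real fingertips sat about 46 mm short of the reported tool point. My first grip therefore closed on nothing above the fin; I went lower and the second grip held.
- **Wash bottle:** Comparing the top view before and after showed no change at the meter, red jar or dropper bottle. It showed a small change of 35 pixels at the wash bottle. The bottle looks to be in the same place and the arm never came near it, so I put this down to shadow, but I did not check further.

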